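Rinse the blue tumbler and stand it on its coaster

TASK

Take the blue tumbler out of the leaning draining rack and press it, upright with its mouth down and squarely on the rinser's sprung pad, until the pad is fully down, and hold it down for a good second. Then stand it mouth down, wholly on the coaster of its own colour, set down rather than dropped, and let go. Leave the pink tumbler in the rack and everything else where it stands.

Things in the scene. Friction and masses are not known exactly. Their poses are not given: they have to be found in the camera images.
- tumbler_blue: The blue tumbler: straight plastic cup, 60 mm outside diameter, 95 mm long, 3 mm wall, about 0.1 kg. Origin: centre of the open mouth; z runs from the mouth to the closed end, so it points up when it stands mouth down. It starts mouth down in either cradle of the rack, leaning 35 degrees from vertical, closed end towards the rack's -x; its upper 29 mm are clear of the wires.
- tumbler_pink: The pink tumbler: straight plastic cup, 60 mm outside diameter, 95 mm long, 3 mm wall, about 0.1 kg. Origin: centre of the open mouth; z runs from the mouth to the closed end, so it points up when it stands mouth down. It rests the same way in the other cradle of the rack, 120 mm beside the blue one, and stays there.
- rack: Draining rack, fixed: white drip tray 160 x 250 x 6 mm with two leaning cradles of chrome wire, centres 120 mm apart along the rack's y. Origin under the centre of the tray. Each cradle has a sloped foot plate, square to the leaning tumbler, and two wires under the tumbler's lower side up to 66 mm from its mouth.
- rack_slot_left (a point): centre of the left cradle's foot plate (rack +y), 36 mm above the counter, where a resting tumbler's mouth centre is
- rack_slot_right (a point): the same for the right cradle (rack -y)
- rinser: Cup rinser, fixed: round steel drip dish 120 mm across, 12 mm high, carrying a dark sprung pad in its middle. Origin under its centre.
- rinser_pad (a joint): travel of the rinser's sprung pad, m: 0 up, 0.012 fully down; the spring takes about 4 N to start and 10.5 N when fully down, and lifts the pad again when it is let go
- pad_top (a point): centre of the pad's flat top, a disc 84 mm across, 30 mm above the counter when up and 18 mm when down (moves with the pad). A small brass nozzle, 18 mm across and 9 mm high, stands on its centre and goes inside the tumbler's mouth.
- coaster_blue: blue round coaster, 96 mm across, 6 mm thick, lying fixed on the counter. Origin under its centre.
- coaster_blue_top (a point): centre of the blue coaster's top, 6 mm above the counter
- coaster_pink: pink coaster of the same shape, for the pink tumbler; stays empty. Origin under its centre.
- shampoo: lime shampoo bottle with black cap, 68 mm across, 200 mm tall; loose bystander, origin at the centre of its underside
- pump_white: white pump bottle with pink pump head, 68 mm across, 197 mm tall; loose bystander, origin at the centre of its underside
- pump_mint: mint pump bottle with dark green pump head, 68 mm across, 197 mm tall; loose bystander, origin at the centre of its underside
- jar: white cream jar with metal lid, 60 mm across, 45 mm tall; loose bystander, origin at the centre of its underside
- nailbrush: wooden nail brush, 40 x 85 x 30 mm; loose bystander, origin at the centre of its underside
- dish: empty white soap dish, 110 mm across, 22 mm tall; loose bystander, origin at the centre of its underside
There are look-alikes about, which are no part of the job. Of the things shaped like the tumbler_blue, the blue one is meant. What is shaped like the rinser but orange is not meant.

How it is judged:
By the outcome, as a careful person would: the job done as asked, in the order asked, and still so for the second after the job is handed in, with the robot touching nothing.
It also fails if it takes over 48 s, if anything falls off the work surface, if the arm or the gripper's body presses on something with over 40 N, if the wrist force passes 120 N, or if a joint passes its speed limit or range.

ROBOT

A 7-joint arm with a two-finger parallel gripper is mounted at the origin on the work surface. World frame = base frame: x ahead of the robot, y to its left, z up, the work surface at z = 0. Lengths are in mm, angles in rad, forces in N, time in s.
With the tool pointing down it reaches from about 400 to 875 mm from the base axis. Payload 4.4 kg.
Tool frame: the origin (TCP) lies midway between the tips of the shut fingers; the grasp point (between the pads) lies 19 mm behind it; z points along the fingers, y is the direction in which the jaws open and shut (so a half turn about z gives the same grasp; the last joint's range is limited). The gripper opens to 85 mm and grips with 20 to 120 N. Pads are 22 mm wide; open, the fingers measure 114 mm over their backs; the gripper's body (76 mm by 85 mm) begins 54 mm behind the grasp point. The pads swing forward as they close: fully open they stand 13 mm farther back than shut.
Start: joints at [-1.411, 0.628, 0.038, 1.517, -0.027, 0.996, -0.02], TCP at [145.5, 633.52, 231.313] pointing down, gripper open.
Joint ranges: [-3.06, 3.06], [-0.37, 2.12], [-1.25, 1.32], [0.18, 2.47], [-1.1, 4.24], [0.23, 1.98], [-2.94, 2.94]. Speed limits (rad/s): [2.57, 2.57, 3.14, 3.14, 3.14, 3.14, 3.14].

INTERFACE

Orientations are given as [roll, pitch, yaw] about the fixed x, y, z axes, in that order (R = Rz(yaw) Ry(pitch) Rx(roll)).
In Python, from cell import * gives the robot as it stands. The module is installed in compiled form; this text tells all that it offers.
- The arm moves only by the tool move_arm, never from a script. Its argument "series" is a list of rows, each a list of 2 entries, a list of its own where there are three numbers: the shift along the tool's x, y, z in m, then the turn about the tool's z in rad. In form: [[[x, y, z], yaw], ...]. A call has 1 to 5 rows; each row is the pose to reach, as a shift and turn from the pose measured when the call began, along the tool's axes at that moment; what a row does not reach only later rows make up. A row lasts 1/8 s, in which the tool goes at most 62.5 mm and 10.7 degrees, less where a joint would pass 70% of its speed; a pose out of reach is approached as far as the arm can. A call with a gripper value outside its range is refused whole. "claw" is the opening, from 0 (shut) to 1 (fully open), set as the call begins (left out, the last holds). The fingers move at their own pace and stop on an object; the grip force is fixed at half the most. Time passes only in rows, so rows that repeat a pose let the fingers close. It gives the time, the measured TCP pose, the force and the opening at its end, in the units of the state.
- read_state(): the state, without advancing time (a new reading comes with each control period).
- get_image(name): name is "side" or "top" or "wrist"; returns the picture (400x640x3 uint8, blue, green, red); there is no depth.
- camera_model(name): a dict with "fov_y" (degrees; the focal length in pixels is half the picture's height over the tangent of half this angle, whatever the lens; pixels are square), "cx", "cy" (the principal point, pixels), "pose" (4x4, takes a point from camera to world coordinates); the wrist camera has in their place "tool_from_camera" (4x4, takes a point from camera to tool coordinates, whose origin is the TCP and whose axes are the flange's). Camera axes: x right, y down, z forward; pixel columns grow to the right and rows downward; lengths in mm; the calibration is good to about 2 mm. A picture is of the moment at which its call begins: read the wrist's pose just before it. camera_model takes no time and is no camera call.
- finish_job(): hands the job in, once; it reports no verdict.
The state is a dict: "clock": time; "qpos": joint angles; "qd": joint speeds; "tau": joint torques, N m; "eef_pos": TCP position; "tool_rot": TCP orientation; "force": force on the tool from outside, world axes, zero at the start; "torque": the same for the moment, N m; "width": finger opening in mm.
Only numpy, scipy, OpenCV 4.12 (cv2) and the standard library are available. Lean on these libraries where they do the work, as an engineer would, in place of code of your own. Each camera call takes 0.05 s, during which the arm holds its last target. There are 200 camera calls.

## Working session

There is one attempt and no reset: what is moved stays moved. The work goes in short steps, Python scripts to look and compute and a tool call to move; the robot and the scene stay as the last step left them, time stands still between calls to the robot, and variables do not carry over. Pictures are saved under pics/ and viewed, about 8 in all and at most 12, crops included, and the job is handed in when it is done.

Besides the shell and the picture viewer there is one more tool, called after "Emit:" as name(argument=value, ...) on one line, values as JSON. move_arm: Moves the arm, as the interface text tells. Its arguments: {"type":"object","properties":{"series":{"type":"array"},"claw":{"type":"number"}},"required":["series"]}

```bash
mkdir -p pics; python3 - <<'E'
from cell import *
import cv2,numpy as np
s=read_state();print(s)
for n in("side","top","wrist"):
    cv2.imwrite(f"pics/{n}0.png",get_image(n));print(n,camera_model(n))
E
```

```text
{'clock': 0.0, 'qpos': array([-1.41080052,  0.62928622,  0.0384224 ,  1.51838074, -0.02701305,
        0.99630812, -0.01998712]), 'qd': array([-0.00123554, -0.00185249, -0.00048981, -0.00034895, -0.00040412,
        0.00195248, -0.000388  ]), 'tau': array([-3.84975028e-04, -5.63396645e+01,  1.22633748e+00, -1.93450034e+01,
        1.10313058e-02,  1.02637513e-02, -9.82934267e-06]), 'eef_pos': array([145.33919578, 632.8965312 , 230.42347968]), 'tool_rot': array([-3.13972730e+00, -5.97886545e-07,  2.91581816e+00]), 'force': array([-0.46670823, -0.36109824,  0.03730043]), 'torque': array([-0.03332439,  0.03809675,  0.02992351]), 'width': 85.1578765308904}
side {'fov_y': 43.42947817822664, 'cx': 315.258471814573, 'cy': 195.244039068793, 'pose': array([[ 9.54900175e-01, -1.74555085e-01,  2.40200287e-01,
         1.40809416e+02],
       [-2.96798911e-01, -5.37356286e-01,  7.89403970e-01,
        -1.37797985e+03],
       [-8.72134329e-03, -8.25093173e-01, -5.64929371e-01,
         1.04612511e+03],
       [ 0.00000000e+00,  0.00000000e+00,  0.00000000e+00,
         1.00000000e+00]])}
top {'f
[... 176 characters left out ...]
   [-9.99730591e-01,  1.61624614e-02, -1.66589259e-02,
         5.21198582e+01],
       [ 1.57529583e-02, -5.46480884e-02, -9.98381405e-01,
         1.34321628e+03],
       [ 0.00000000e+00,  0.00000000e+00,  0.00000000e+00,
         1.00000000e+00]])}
wrist {'fov_y': 71.14389423147853, 'cx': 316.65273160985583, 'cy': 199.6218094242839, 'tool_from_camera': array([[-4.01179142e-04, -9.45264576e-01, -3.26304644e-01,
         8.40935028e+01],
       [ 9.99999919e-01, -3.93500459e-04, -8.95392257e-05,
         1.40860170e-01],
       [-4.37627692e-05, -3.26304654e-01,  9.45264657e-01,
        -1.43207511e+02],
       [ 0.00000000e+00,  0.00000000e+00,  0.00000000e+00,
         1.00000000e+00]])}
```

View pics/top0.png

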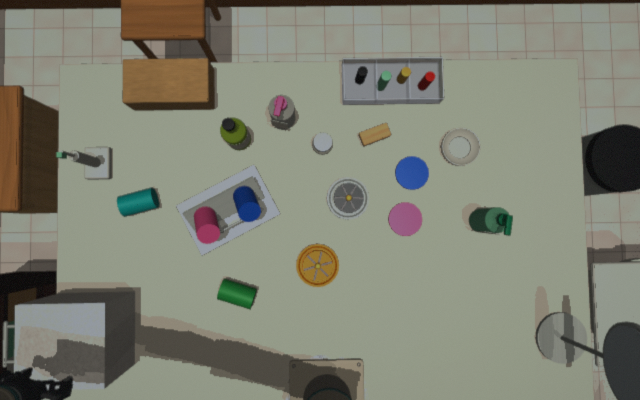

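View pics/side0.png

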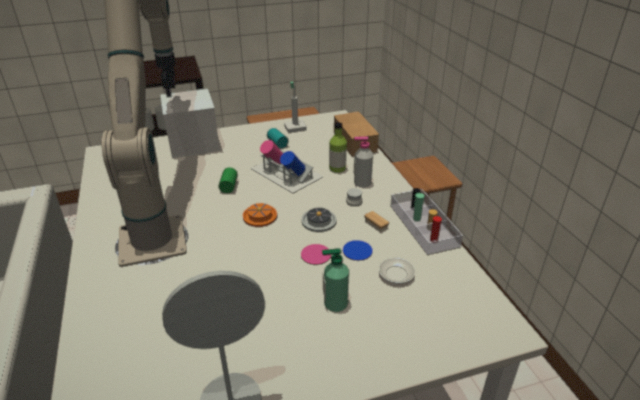

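The top view shows the rack at about (228,210), with blue at (247,204) and pink at (206,225). The rinser is at (348,198), the blue coaster at (412,173) and the orange decoy at (318,265). The side view agrees with this layout.

```bash
cat > h.py <<'E'
from cell import *
import cv2,numpy as np
def cam(n,s=None):
    m=camera_model(n);f=200/np.tan(np.radians(m["fov_y"]/2))
    if n=="wrist":
        T=np.eye(4);T[:3,:3]=Rm(s["tool_rot"]);T[:3,3]=s["eef_pos"];P=T@m["tool_from_camera"]
    else:P=m["pose"]
    return f,m["cx"],m["cy"],P
def Rm(r):
    from scipy.spatial.transform import Rotation as R
    return R.from_euler("xyz",r).as_matrix()
def ray(c,p):
    f,cx,cy,P=c;return P[:3,3],P[:3,:3]@np.array([(p[0]-cx)/f,(p[1]-cy)/f,1])
def plane(c,p,z):
    o,d=ray(c,p);return o+d*(z-o[2])/d[2]
def cross(c1,p1,c2,p2):
    o,d=ray(c1,p1);q,e=ray(c2,p2)
    t=np.linalg.lstsq(np.c_[d,-e],q-o,rcond=None)[0]
    a,b=o+d*t[0],q+e*t[1];return (a+b)/2,np.linalg.norm(a-b)
def blobs(im,lo,hi,amin=60):
    h=cv2.cvtColor(im,cv2.COLOR_BGR2HSV);m=cv2.inRange(h,lo,hi)
    n,_,st,ce=cv2.connectedComponentsWithStats(m)
    return m,[(st[i,4],ce[i].round(1),st[i,:4]) for i in range(1,n) if st[i,4]>=amin]
E
python3 - <<'E'
from h import *
B=((105,130,40),(125,255,255));K=((160,100,50),(179,255,255));W=((85,0,0),(135,60,255))
for n in("top","side"):
    im=cv2.imread(f"pics/{n}0.png");c=cam(n)
    for nm,r in(("blue",B),("pink",K)):
        for a,p,b in blobs(im,*r)[1]: print(n,nm,a,p,b,plane(c,p,6).round(1),plane(c,p,75).round(1))
im=cv2.imread("pics/top0.png")
h=cv2.cvtColor(im,cv2.COLOR_BGR2HSV)
print(h[210,185],h[240,212],h[180,245],h[230,180],h[205,228])
a=cv2.resize(im[160:262,170:290],None,fx=5,fy=5,interpolation=cv2.INTER_CUBIC)
b=cv2.imread("pics/side0.png")
b=cv2.resize(b[125:235,235:345],None,fx=4,fy=4,interpolation=cv2.INTER_CUBIC)
cv2.imwrite("pics/c1.png",cv2.resize(a,(600,510)))
cv2.imwrite("pics/c2.png",b)
g=cv2.GaussianBlur(cv2.cvtColor(im,cv2.COLOR_BGR2GRAY),(0,0),1)
print(cv2.HoughCircles(g[170:230,315:380],cv2.HOUGH_GRADIENT,1,50,param1=80,param2=12,minRadius=17,maxRadius=22))
E
```

```text
top blue 832 [411.5 172.5] [396 157  32  32] [ 620.  -256.2    6. ] [ 612.4 -240.3   75. ]
top blue 678 [246.4 203.9] [234 187  27  35] [538.3 213.2   6. ] [534.8 204.9  75. ]
top pink 174 [279.4 105.1] [274  96  13  20] [819.  116.5   6. ] [801.  113.2  75. ]
top pink 644 [407.4 217.8] [393 203  28  32] [ 491.5 -240.9    6. ] [ 490.5 -225.7   75. ]
top pink 732 [206.2 225. ] [194 207  26  37] [480.8 326.4   6. ] [480.3 312.2  75. ]
side blue 309 [291.9 162.3] [280 152  24  23] [563.1 330.7   6. ] [535.1 217.3  75. ]
side blue 423 [357.1 249.9] [343 241  29  19] [ 618.1 -257.3    6. ] [ 586.4 -331.7   75. ]
side pink 109 [362.9 141.4] [354 136  16  12] [902.4 406.5   6. ] [851.9 288.1  75. ]
side pink 287 [270.6 150.2] [260 140  22  23] [503.6 455.5   6. ] [479.5 333.8  75. ]
side pink 409 [314.3 254.2] [301 244  30  20] [ 483.3 -235.5    6. ] [ 460.5 -311.3   75. ]
[ 60   9 149] [169 160 151] [ 41  18 114] [ 41  28 156] [ 39  15 118]
[[[33.5 28.5 18.5]]]
```

View pics/c1.png

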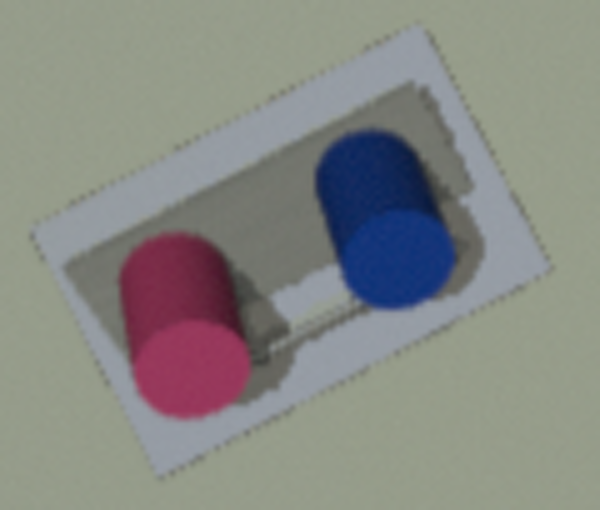

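The crop shows the closed ends as bright discs facing the robot side. Blue's disc centre is at crop (398,258) and pink's at (192,368). The tray corners are at (35,225), (420,25), (550,268) and (160,478).

```bash
python3 - <<'E'
from h import *
c=cam("top")
q=lambda u,v,z:plane(c,(170+u/5-.4,160+v/5-.4),z)
b=q(398,258,113.8);k=q(192,368,113.8)
C=[q(u,v,6) for u,v in((35,225),(420,25),(550,268),(160,478))]
print("ends",b,k,np.linalg.norm(b-k))
for i in range(4):
    d=C[(i+1)%4]-C[i];print(C[i].round(1),np.linalg.norm(d).round(1),np.degrees(np.arctan2(d[1],d[0])).round(1))
y=k-b;print("ydir",np.degrees(np.arctan2(y[1],y[0])))
print("rack",np.mean(C,0))
m=cross(c,(246.4,203.9),cam("side"),(291.9,162.3));print("mid",m)
d=C[0]-C[1];d+=C[3]-C[2];a=np.arctan2(d[1],d[0]);X=np.array([np.sin(a),-np.cos(a),0]);
t=np.radians(35);ax=-X*np.sin(t)+[0,0,np.cos(t)]
print("a",np.degrees(a),"X",X)
mid=plane(c,(246.4,203.9),74.9)
print("mid from end",b-47.5*ax,"mask mid",mid)
print("rinser",plane(c,(348.5,198.5),12))
s=read_state();R=Rm(s["tool_rot"])
print("tool x,y",R[:,0],R[:,1])
E
```

```text
ends [513.83582702 193.14189976 113.8       ] [458.84045437 299.73022834 113.8       ] 119.93982992744223
[539.5 409.    6. ] 243.4 -63.2
[649.3 191.8   6. ] 156.2 -152.7
[510.5 120.1   6. ] 247.3 117.4
[396.6 339.6   6. ] 158.8 25.9
ydir 117.29194898075937
rack [523.98599941 265.10926358   6.        ]
mid (array([533.17955778, 204.20898745,  82.84385332]), np.float64(2.545466660329906))
a 117.12213421141234 X [0.89003675 0.45588878 0.        ]
mid from end [538.08477224 205.56253508  74.8902779 ] mask mid [534.81677473 204.87921237  74.9       ]
rinser [548.50988909 -74.64665999  12.        ]
tool x,y [-9.74613267e-01  2.23895017e-01  2.00726798e-05] [ 0.22389476  0.97461227 -0.00143591]
```

View pics/wrist0.png

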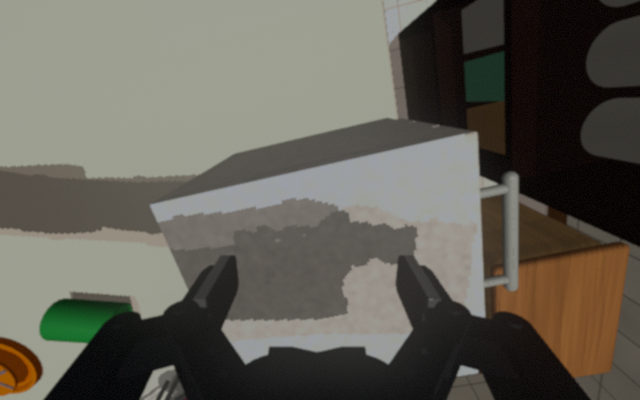

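```bash
python3 - <<'E'
from h import *
c=cam("top");d=cam("side")
for z in(0,100,200):print(z,plane(c,(105,384),z).round(),plane(c,(105,304),z).round(), plane(c,(16,304),z).round())
def proj(c,p):
    f,cx,cy,P=c;v=P[:3,:3].T@(np.array(p)-P[:3,3]);return (f*v[:2]/v[2]+[cx,cy]).round(1)
for p in((145,633,230),(145,633,0),(145,633,400),(0,0,0),(0,0,400)):print(p,proj(c,p),proj(d,p))
E
```

```text
0 [ 47. 608.   0.] [266. 610.   0.] [271. 855.   0.]
100 [ 79. 567. 100.] [281. 568. 100.] [286. 795. 100.]
200 [110. 525. 200.] [296. 527. 200.] [301. 736. 200.]
(145, 633, 230) [ 52.2 374. ] [171.7  95.3]
(145, 633, 0) [ 96.2 348.2] [180.8 145. ]
(145, 633, 400) [  5.5 401.3] [164.3  54.3]
(0, 0, 0) [325.5 396.4] [152.1 240.2]
(0, 0, 400) [334.8 470.3] [124.9 130.6]
```

The wrist view shows a white box standing right under the gripper, so I'll lift before travelling.

Emit:
move_arm(series=[[[0,0,-0.06],0],[[-0.045,-0.033,-0.06],-0.1],[[-0.09,-0.066,-0.06],-0.2],[[-0.135,-0.1,-0.06],-0.3],[[-0.18,-0.133,-0.06],-0.4]], claw=1)

```text
clock: 0.78
eef_pos: [292.0, 461.6, 290.7]
tool_rot: [-3.14, -0.0, -2.964]
force: [-0.4, 0.4, 0.6]
width: 85.6
```

Emit:
move_arm(series=[[[-0.03,-0.05,0],-0.1],[[-0.06,-0.1,0],-0.2],[[-0.09,-0.15,0.02],-0.295],[[-0.12,-0.2,0.03],-0.295],[[-0.148,-0.25,0.04],-0.295]])

```text
clock: 1.4
eef_pos: [482.9, 239.9, 250.5]
tool_rot: [-3.14, -0.001, -2.669]
force: [0.7, 0.6, 0.9]
width: 85.6
```

Emit:
move_arm(series=[[[0,0,0],0]])

```text
clock: 1.52
eef_pos: [485.6, 234.2, 249.5]
tool_rot: [-3.137, -0.003, -2.678]
force: [-0.6, 1.0, -0.7]
width: 85.1
```

```bash
python3 - <<'E'
from h import *
s=read_state();im=get_image("wrist");c=cam("wrist",s)
cv2.imwrite("pics/w1.png",im)
m,b=blobs(im,(105,100,30),(125,255,255),500)
for a,p,bb in b: print(a,p,bb,plane(c,p,75).round(1))
E
```

```text
2283 [273.8 196.1] [247 170  55  53] [527.4 196.9  75. ]
```

View pics/w1.png

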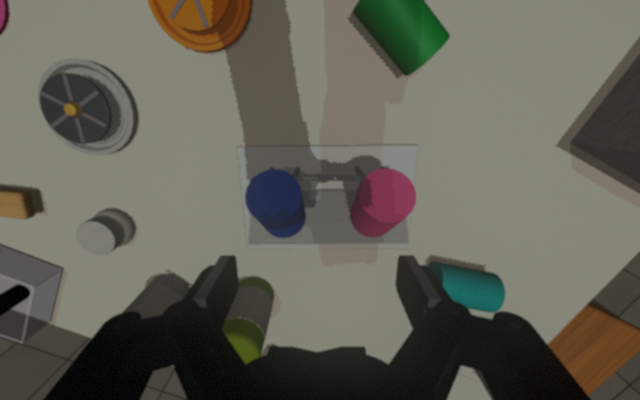

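```bash
python3 - <<'E'
from h import *
s=read_state();im=cv2.imread("pics/w1.png");c=cam("wrist",s)
m=blobs(im,(105,80,15),(130,255,255),500);print([(x[0],x[1],x[2],plane(c,x[1],75).round(1)) for x in m[1]])
e=plane(c,(273.8,196.1),113.8);k=plane(c,(385,197.5),113.8)
print("end",e,k,np.linalg.norm(e-k),np.degrees(np.arctan2(*(k-e)[1::-1])))
R=Rm(s["tool_rot"]);X=np.array([.890,.456,0]);
t=np.radians(35);ax=-X*np.sin(t)+[0,0,np.cos(t)]
for E_ in(e,np.array([513.8,193.1,113.8])):
    g=E_-15*ax;tc=g-[0,0,19];print("grasp",g,"shift",R.T@(tc-s["eef_pos"]))
print(s["eef_pos"],s["tool_rot"])
E
```

```text
[(np.int32(2957), array([276.4, 202.1]), array([246, 169,  59,  69], dtype=int32), array([531.5, 206.2,  75. ]))]
end [511.72462535 200.2246147  113.8       ] [460.3699326  305.43432502 113.8       ] 117.07428245224533 116.0178095052132
grasp [519.38187077 204.14787753 101.51271934] shift [-17.15038017 -44.94170697 167.40065787]
grasp [521.45724543 197.02326282 101.51271934] shift [-15.79524494 -52.23763042 167.42125278]
[484.01628434 237.09014007 249.84757959] [-3.13922171e+00 -2.43271358e-03 -2.67449407e+00]
```

Emit:
move_arm(series=[[[-0.01,-0.03,0.02],0],[[-0.016,-0.049,0.05],0],[[-0.016,-0.049,0.065],0],[[-0.016,-0.049,0.065],0]])

```text
clock: 2.08
eef_pos: [518.4, 202.1, 184.1]
tool_rot: [-3.141, -0.005, -2.672]
force: [0.6, 0.1, 0.2]
width: 85.7
```

```bash
python3 - <<'E'
from h import *
for i in range(2):
    s=read_state();im=get_image("wrist");c=cam("wrist",s);print(s["eef_pos"],s["tool_rot"][2])
    m=blobs(im,(105,100,30),(125,255,255),500)
    R=Rm(s["tool_rot"])
    for a,p,b in m[1]:
        e=plane(c,p,113.8);print(a,p,b,e,"tool",R.T@(e-s["eef_pos"]))
cv2.imwrite("pics/w2.png",im)
E
```

```text
[518.39108651 202.09085842 184.12372949] -2.672027036517124
4232 [313.4 206.7] [277 170  72  82] [515.55469017 197.61405253 113.8       ] tool [ 4.20412355 -2.65460226 70.3476531 ]
[519.1107162  202.3501213  185.05535786] -2.6717674485485254
4239 [313.5 205.4] [277 168  72  83] [515.67167018 197.62691809 113.8       ] tool [ 4.99115477 -2.57970065 71.27338373]
```

View pics/w2.png

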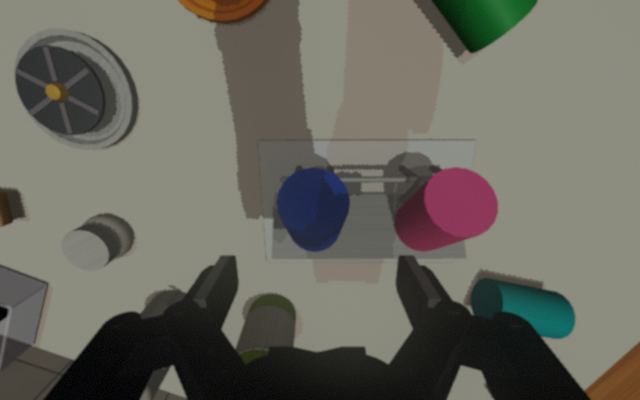

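The closer wrist view puts the blue disc at (313,205). It is centred between the jaws to within 3 mm and the rack is square to the image. Descending now.

Emit:
move_arm(series=[[[-0.004,-0.0026,0.03],0],[[-0.004,-0.0026,0.06],0],[[-0.004,-0.0026,0.085],0],[[-0.004,-0.0026,0.1],0],[[-0.004,-0.0026,0.1],0]])

```text
clock: 2.8
eef_pos: [524.0, 202.2, 85.6]
tool_rot: [-3.141, -0.002, -2.671]
force: [-0.2, 0.4, 0.4]
width: 85.2
```

Emit:
move_arm(series=[[[0,0,0],0],[[0,0,0],0],[[0,0,0],0],[[0,0,0],0],[[0,0,0],0]], claw=0)

```text
clock: 3.42
eef_pos: [525.0, 202.5, 87.4]
tool_rot: [-3.14, 0.001, -2.671]
force: [-2.1, -0.4, 6.5]
width: 59.3
```

Emit:
move_arm(series=[[[0,0,-0.02],0],[[0,0,-0.05],0],[[0,0,-0.08],0],[[0,0,-0.095],0],[[0,0,-0.095],0]])

```text
clock: 4.05
eef_pos: [525.5, 202.8, 183.4]
tool_rot: [-3.14, 0.003, -2.671]
force: [-0.8, -0.2, -1.6]
width: 58.7
```

```bash
python3 - <<'E'
from h import *
im=get_image("side");w=get_image("wrist")
a=cv2.resize(im[90:240,215:365],(400,400),interpolation=cv2.INTER_CUBIC)
b=cv2.resize(w[100:400,170:470],(400,400))
cv2.imwrite("pics/l1.png",np.hstack([a,b]))
E
```

```text
(no output)
```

View pics/l1.png

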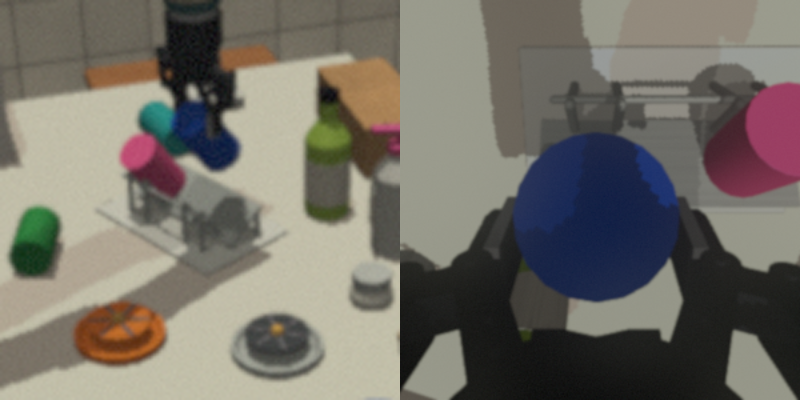

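It's lifted and firmly held. The wrist view sees the closed end end-on, so the lean is still about 35°. Next I'll carry it to free counter and roll it upright on its lower rim.

Emit:
move_arm(series=[[[0.016,-0.03,0],0],[[0.032,-0.06,0],0],[[0.047,-0.09,0],0],[[0.063,-0.12,0],0],[[0.078,-0.149,0.01],0]])

```text
clock: 4.78
eef_pos: [521.9, 33.0, 171.0]
tool_rot: [-3.141, -0.002, -2.671]
force: [0.4, -0.9, -1.4]
width: 58.7
```

Emit:
move_arm(series=[[[0,0,0.03],0],[[0,0,0.06],0],[[0,0,0.085],0],[[0,0,0.095],0],[[0,0,0.095],0]])

```text
clock: 5.4
eef_pos: [521.1, 32.8, 75.1]
tool_rot: [-3.141, -0.004, -2.671]
force: [0.4, -0.2, -1.0]
width: 58.8
```

```bash
python3 - <<'E'
from h import *
print(read_state())
im=get_image("side")
print(blobs(im,(105,100,30),(125,255,255),50)[1])
E
```

```text
{'clock': 5.4, 'qpos': array([-0.08826035,  0.6872824 , -0.04406165,  1.99882411,  0.06622697,
        0.46036503,  1.8595688 ]), 'qd': array([-0.00013301, -0.03329878, -0.00060997, -0.01431909, -0.00133129,
        0.00745126, -0.00073458]), 'tau': array([-3.77494944e-03, -4.95378792e+01,  1.88365281e-01, -1.00634426e+01,
        1.31270287e-02, -4.49736952e-02, -5.40426787e-03]), 'eef_pos': array([521.06110452,  32.78635261,  75.06241219]), 'tool_rot': array([-3.14142716, -0.00381366, -2.67104237]), 'force': array([ 0.42772096, -0.24868617, -1.03540585]), 'torque': array([-0.01229255,  0.02121293,  0.02030197]), 'width': 58.77789761112129}
[(np.int32(341), array([303.2, 189.5]), array([291, 177,  26,  26], dtype=int32)), (np.int32(441), array([357.1, 249.9]), array([343, 241,  29,  19], dtype=int32))]
```

Emit:
move_arm(series=[[[0,0,0.004],0],[[0,0,0.007],0],[[0,0,0.009],0],[[0,0,0.009],0]])

```text
clock: 5.95
eef_pos: [521.9, 32.8, 67.5]
tool_rot: [-3.141, -0.002, -2.671]
force: [-1.2, -0.6, 3.8]
width: 58.6
```

Emit:
move_arm(series=[[[-0.003,0,0],0],[[-0.006,0,0],0],[[-0.009,0,-0.001],0],[[-0.012,0,-0.001],0]])

```text
clock: 6.45
eef_pos: [533.4, 38.6, 68.5]
tool_rot: [-3.14, -0.0, -2.671]
force: [0.1, -0.0, -1.0]
width: 58.9
```

```bash
python3 - <<'E'
from h import *
im=get_image("side");w=get_image("wrist")
a=cv2.resize(im[140:230,255:345],(400,400),interpolation=cv2.INTER_CUBIC)
b=cv2.resize(w[100:400,170:470],(400,400))
cv2.imwrite("pics/l2.png",np.hstack([a,b]))
E
```

```text
(no output)
```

View pics/l2.png

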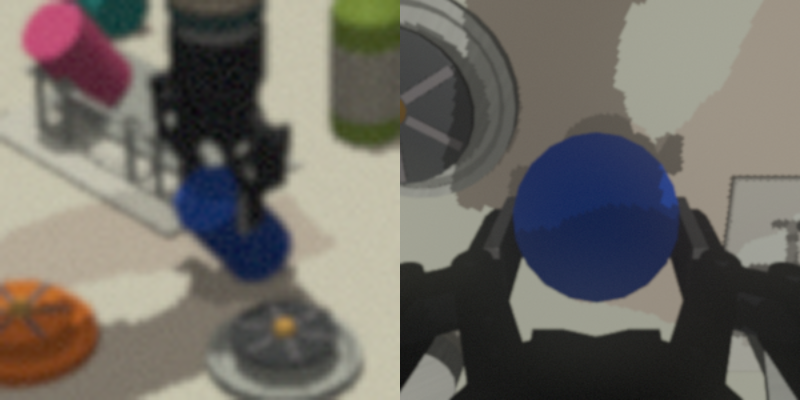

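The disc sits at exactly the same place in the wrist view, so the rim slid and the cup didn't roll. It needs a firm stop. The fixed 6 mm edge of the blue coaster can catch the lower rim from inside the mouth, with nothing standing on top of it. I'll carry the cup over there, high enough to clear the rinser.

```bash
python3 - <<'E'
from h import *
c=cam("top");print("mint",plane(c,(490,219),120),plane(c,(508,224),197),"dish",plane(c,(460,147),15))
w=get_image("wrist");print(blobs(w,(105,80,15),(130,255,255),500)[1])
E
```

```text
mint [ 483.07236179 -430.75937039  120.        ] [ 469.46021324 -443.92176378  197.        ] dish [ 689.59935453 -394.28075226   15.        ]
[(np.int32(12237), array([316.8, 262.3]), array([254, 200, 126, 126], dtype=int32))]
```

Emit:
move_arm(series=[[[0,0,-0.03],0],[[0.01,-0.03,-0.06],0],[[0.037,-0.08,-0.06],0],[[0.064,-0.13,-0.06],0],[[0.09,-0.18,-0.06],0]])

```text
clock: 7.22
eef_pos: [534.2, -164.3, 128.6]
tool_rot: [-3.14, -0.001, -2.671]
force: [1.7, -0.2, -1.1]
width: 58.7
```

Emit:
move_arm(series=[[[0.019,-0.04,0],0],[[0.037,-0.08,0],0],[[0.053,-0.113,0],0],[[0.053,-0.113,0],0]])

```text
clock: 7.72
eef_pos: [536.9, -293.7, 128.4]
tool_rot: [-3.138, -0.003, -2.677]
force: [-0.9, -0.1, -1.6]
width: 58.7
```

Emit:
move_arm(series=[[[0,-0.004,0.02],0],[[0,-0.004,0.045],0],[[0,-0.004,0.057],0],[[0,-0.004,0.059],0],[[0,-0.004,0.059],0]])

```text
clock: 8.35
eef_pos: [539.1, -297.2, 69.6]
tool_rot: [-3.138, -0.002, -2.676]
force: [-1.1, -0.6, -1.0]
width: 58.9
```

Emit:
move_arm(series=[[[-0.004,0,0],0],[[-0.008,0,0],0],[[-0.012,0,0],0],[[-0.016,0,0],0]])

```text
clock: 8.85
eef_pos: [553.8, -289.8, 69.7]
tool_rot: [-3.138, -0.002, -2.676]
force: [0.0, 0.1, -1.1]
width: 58.6
```

Emit:
move_arm(series=[[[-0.003,0,0],0],[[-0.006,0,0],0],[[-0.009,0,0],0],[[-0.011,0,-0.001],0]])

```text
clock: 9.35
eef_pos: [562.1, -285.5, 70.4]
tool_rot: [-3.139, -0.005, -2.676]
force: [-4.2, -1.6, 0.2]
width: 58.4
```

```bash
python3 - <<'E'
from h import *
w=get_image("wrist");print([(b[1],b[2]) for b in blobs(w,(105,80,15),(130,255,255),500)[1]])
print([(b[0],b[1],b[2]) for b in blobs(get_image("side"),(105,100,30),(125,255,255),50)[1]])
E
```

```text
[(array([317.1, 263.6]), array([254, 200, 126, 128], dtype=int32))]
[(np.int32(649), array([351.3, 246.1]), array([333, 230,  39,  30], dtype=int32))]
```

Contact made: 4.5 N against the coaster edge. I'll keep rolling along the arc.

Emit:
move_arm(series=[[[-0.003,0,-0.0005],0],[[-0.006,0,-0.001],0],[[-0.009,0,-0.0015],0],[[-0.012,0,-0.002],0]])

```text
clock: 9.95
eef_pos: [571.4, -281.0, 72.7]
tool_rot: [-3.139, -0.008, -2.677]
force: [-6.3, -3.5, 3.2]
width: 58.9
```

```bash
python3 - <<'E'
from h import *
w=get_image("wrist");print([(b[1],b[2]) for b in blobs(w,(105,80,15),(130,255,255),500)[1]])
print(read_state()["force"])
E
```

```text
[(array([316.7, 263.2]), array([254, 200, 127, 127], dtype=int32))]
[-5.44366468 -1.84754872  4.2618347 ]
```

```bash
python3 - <<'E'
from h import *
im=get_image("side");w=get_image("wrist")
a=cv2.resize(im[190:280,310:400],(400,400),interpolation=cv2.INTER_CUBIC)
b=cv2.resize(w[100:400,170:470],(400,400))
cv2.imwrite("pics/l3.png",np.hstack([a,b]))
E
```

View pics/l3.png

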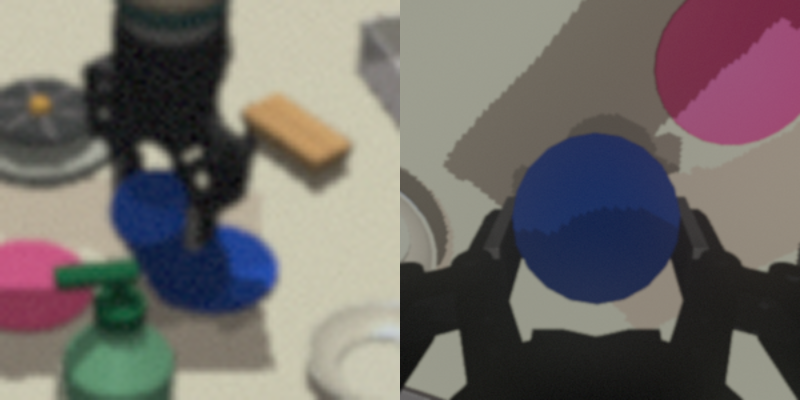

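The cup is still leaning. The rim rode over the thin coaster edge. The nozzle is a better hook: 9 mm high, on a flat pad top, and meant to go inside the mouth. I'll carry the cup there.

Emit:
move_arm(series=[[[0,0,-0.03],0],[[0,0.02,-0.06],0],[[-0.01,0.07,-0.06],0],[[-0.018,0.12,-0.06],0],[[-0.024,0.17,-0.06],0]])

```text
clock: 10.72
eef_pos: [519.0, -114.9, 132.8]
tool_rot: [-3.138, -0.002, -2.676]
force: [0.8, 1.4, -1.2]
width: 58.7
```

```bash
python3 - <<'E'
from h import *
im=cv2.imread("pics/top0.png");c=cam("top")
m,b=blobs(im[170:230,320:380],(10,100,90),(35,255,255),5)
for x in b:print(x[0],x[1]+[320,170],plane(c,x[1]+[320,170],38))
im=cv2.imread("pics/side0.png");c=cam("side")
for x in blobs(im[200:240,300:340],(10,100,90),(35,255,255),3)[1]:print(x[0],x[1]+[300,200],plane(c,x[1]+[300,200],36))
s=read_state();w=get_image("wrist");c=cam("wrist",s);print(s["eef_pos"])
cv2.imwrite("pics/w3.png",w)
for x in blobs(w,(10,120,90),(30,255,255),20)[1]:print("w",x[0],x[1],plane(c,x[1],38))
for x in blobs(cv2.imread("pics/w2.png")[60:130,20:100],(10,120,90),(30,255,255),20)[1]:print("w2",x[0],x[1]+[20,60])
E
```

```text
29 [348.3 197.4] [550.05664674 -71.68262385  38.        ]
17 [318.4 213.1] [548.66517376 -71.91331873  36.        ]
[ 518.97682043 -114.91359605  132.75387717]
w 13117 [528.  104.3] [368.37953465  -0.61950031  38.        ]
w 58 [205.8 351.9] [ 732.00747239 -145.81450805   38.        ]
w2 190 [52.8 91.5]
```

Emit:
move_arm(series=[[[0,0.024,0],0],[[0,0.024,0.01],0],[[0,0.024,0.025],0],[[0,0.024,0.034],0],[[0,0.024,0.036],0]])

```text
clock: 11.4
eef_pos: [504.6, -85.9, 95.8]
tool_rot: [3.137, -0.005, -2.669]
force: [-0.3, -0.7, 4.3]
width: 58.5
```

Emit:
move_arm(series=[[[0,0,0.001],0],[[-0.003,0,0.001],0],[[-0.006,0,0.001],0],[[-0.008,0,0.001],0]])

```text
clock: 11.9
eef_pos: [511.6, -82.6, 94.9]
tool_rot: [3.137, -0.005, -2.67]
force: [-3.0, -2.2, 4.2]
width: 58.8
```

Emit:
move_arm(series=[[[0.003,0,-0.004],0],[[0.003,-0.005,-0.004],0],[[0.003,-0.009,-0.002],0],[[0.003,-0.009,0],0],[[0.003,-0.009,0],0]])

```text
clock: 12.52
eef_pos: [513.7, -92.3, 95.0]
tool_rot: [3.138, -0.004, -2.67]
force: [-0.2, -0.3, 3.5]
width: 58.6
```

Emit:
move_arm(series=[[[-0.004,0,0],0],[[-0.008,0,0],0],[[-0.012,0,0],0]])

```text
clock: 12.9
eef_pos: [524.0, -87.0, 94.8]
tool_rot: [3.138, -0.006, -2.67]
force: [-2.4, -1.0, 5.2]
width: 58.9
```

Emit:
move_arm(series=[[[-0.003,0,0],0],[[-0.006,0,0],0],[[-0.009,0,0],0]])

```text
clock: 13.28
eef_pos: [532.1, -82.9, 94.7]
tool_rot: [3.138, -0.006, -2.67]
force: [-2.3, -0.9, 4.7]
width: 59.1
```

```bash
python3 - <<'E'
from h import *
w=get_image("wrist");print([(b[1],b[2]) for b in blobs(w,(105,80,15),(130,255,255),500)[1]])
im=get_image("side");s=read_state();print(s["force"],s["eef_pos"])
a=cv2.resize(im[150:240,270:360],(400,400),interpolation=cv2.INTER_CUBIC)
b=cv2.resize(w[100:400,170:470],(400,400))
cv2.imwrite("pics/l4.png",np.hstack([a,b]))
E
```

```text
[(array([ 97.5, 202. ]), array([ 41, 152, 113, 102], dtype=int32)), (array([316.7, 262.2]), array([254, 198, 127, 129], dtype=int32))]
[-2.30655858 -0.24849616  4.4740992 ] [532.48072991 -82.6469397   94.75971848]
```

View pics/l4.png

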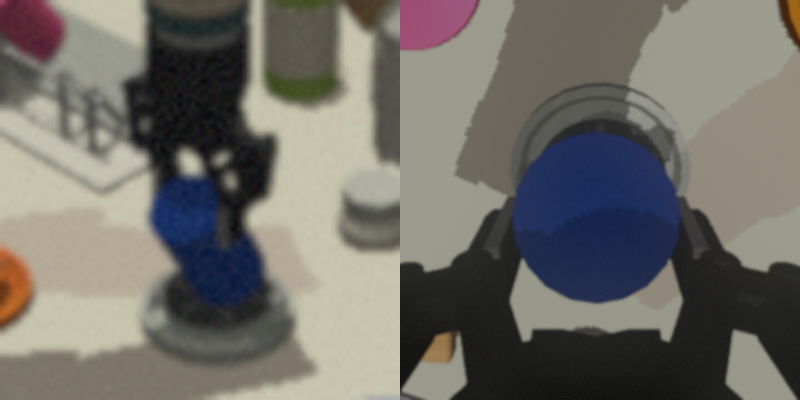

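Emit:
move_arm(series=[[[-0.003,0,0],0],[[-0.006,0,0],0],[[-0.009,0,0],0],[[-0.012,0,0],0]])

```text
clock: 13.88
eef_pos: [541.4, -78.0, 94.3]
tool_rot: [3.137, -0.009, -2.67]
force: [-4.8, -3.2, 5.3]
width: 59.0
```

```bash
cat >> h.py <<'E'
def chk():
    w=get_image("wrist");s=read_state()
    m,b=blobs(w,(105,80,15),(130,255,255),5000)
    n,bb=blobs(w,(105,80,15),(130,255,255),5000)
    for x in b:
        cs,_=cv2.findContours((m[x[2][1]:x[2][1]+x[2][3],x[2][0]:x[2][0]+x[2][2]]).copy(),0,1)
        print(x[0],x[1],x[2])
    print("F",s["force"].round(1),"p",s["eef_pos"].round(1),"w",s["width"].round(1),"t",s["clock"])
    return w
E
python3 -c "from h import *;chk()"
```

```text
9170 [ 93.9 191. ] [ 37 139 115 105]
12537 [316.7 262.8] [254 199 127 129]Traceback (most recent call last):
  File "<string>", line 1, in <module>
    from h import *;chk()
                    ~~~^^
  File "h.py", line 31, in chk
    print("F",s["force"].round(1),"p",s["eef_pos"].round(1),"w",s["width"].round(1),"t",s["clock"])
                                                                ^^^^^^^^^^^^^^^^
AttributeError: 'float' object has no attribute 'round'
```

```bash
sed -i 's/s\["width"\].round(1)/s["width"]/' h.py; python3 - <<'E'
from h import *
chk();im=get_image("side")
d=cam("side")
def proj(c,p):
    f,cx,cy,P=c;v=P[:3,:3].T@(np.array(p)-P[:3,3]);return f*v[:2]/v[2]+[cx,cy]
print([x for x in blobs(im[:238],(105,100,30),(125,255,255),100)[1]])
s=read_state();t0=s["eef_pos"]+[0,0,19]
X=np.array([.891,.454,0]);Y=np.array([-.454,.891,0]);Z=np.array([0,0,1.])
for th in(35,25,15,0):
    t=np.radians(th);ax=-X*np.sin(t)+Z*np.cos(t);e=np.cross(Y,ax)
    g=t0
    pts=[proj(d,g+ax*h+30*(np.cos(a)*e+np.sin(a)*Y)) for h in(9,-86) for a in np.arange(0,6.3,.1)]
    pts=np.array(pts);print(th,pts.min(0).round(1),np.ptp(pts,axis=0).round(1))
E
```

```text
9187 [ 93.7 190. ] [ 37 138 115 105]
12542 [316.7 262.8] [254 199 127 129]
F [-4.8 -2.5  5.7] p [542.  -77.7  94.3] w 58.863300383918 t 13.975
[(np.int32(419), array([317.4, 203.4]), array([307, 188,  23,  31], dtype=int32))]
35 [307.4 186.2] [28.  28.6]
25 [307.3 186.5] [25.7 30.9]
15 [307.4 187.1] [23.  32.6]
0 [307.7 188.2] [18.3 33.7]
```

The side-view blob went from 26x26 to 23x31, against a predicted 23x33 at 15° of lean. So the cup is turning on the nozzle as intended and now leans about 17°. I'll keep rolling.

Emit:
move_arm(series=[[[-0.003,0,0],0],[[-0.006,0,0],0],[[-0.009,0,0.0],0],[[-0.012,0,0.001],0],[[-0.014,0,0.001],0]])

```text
clock: 14.65
eef_pos: [553.3, -71.7, 93.0]
tool_rot: [3.137, -0.01, -2.67]
force: [-5.1, -3.1, 6.4]
width: 59.1
```

```bash
cat >> h.py <<'E'
def proj(c,p):
    f,cx,cy,P=c;v=P[:3,:3].T@(np.array(p)-P[:3,3]);return f*v[:2]/v[2]+[cx,cy]
def tilt(lim=238):
    im=get_image("side");d=cam("side");s=read_state()
    print([x for x in blobs(im[:lim],(105,100,30),(125,255,255),100)[1]])
    t0=s["eef_pos"]+[0,0,19];Z=np.array([0,0,1.]);X=-Rm(s["tool_rot"])[:,0];Y=np.cross(Z,X)
    for th in(35,20,10,0,-10):
        t=np.radians(th);ax=-X*np.sin(t)+Z*np.cos(t);e=np.cross(Y,ax)
        p=np.array([proj(d,t0+ax*h+30*(np.cos(a)*e+np.sin(a)*Y)) for h in(9,-86) for a in np.arange(0,6.3,.1)])
        print(th,p.min(0).round(1),np.ptp(p,axis=0).round(1))
    return im
E
python3 -c "from h import *;chk();tilt()"
```

```text
9773 [ 88.4 176.3] [ 30 123 118 109]
12505 [316.8 262.9] [253 198 128 129]
F [-4.7 -2.6  6.2] p [553.7 -71.6  93.1] w 58.515279095294765 t 14.7
[(np.int32(439), array([319.2, 203. ]), array([310, 187,  20,  32], dtype=int32))]
35 [310.3 184.9] [27.8 28.6]
20 [310.2 185.5] [24.2 31.8]
10 [310.3 186.2] [21.3 33. ]
0 [310.5 186.9] [18.2 33.5]
-10 [307.8 187.6] [21.2 33.6]
```

Emit:
move_arm(series=[[[-0.003,0,0],0],[[-0.006,0,0.001],0],[[-0.009,0,0.001],0],[[-0.01,0,0.002],0]])

```text
clock: 15.25
eef_pos: [562.0, -67.0, 91.0]
tool_rot: [3.136, -0.011, -2.67]
force: [-3.4, -1.3, 5.8]
width: 58.7
```

```bash
python3 - <<'E'
from h import *
w=chk();im=tilt()
s=read_state();c=cam("wrist",s);t0=s["eef_pos"]+[0,0,19];Z=np.array([0,0,1.]);X=-Rm(s["tool_rot"])[:,0];Y=np.cross(Z,X)
for th in(35,20,0):
    t=np.radians(th);ax=-X*np.sin(t)+Z*np.cos(t);e=np.cross(Y,ax)
    p=np.array([proj(c,t0+ax*h+30*(np.cos(a)*e+np.sin(a)*Y)) for h in(9,-86) for a in np.arange(0,6.3,.1)])
    print("wrist",th,p.min(0).round(),np.ptp(p,axis=0).round())
a=cv2.resize(im[150:240,270:360],(400,400),interpolation=cv2.INTER_CUBIC)
b=cv2.resize(w[100:400,170:470],(400,400))
cv2.imwrite("pics/l5.png",np.hstack([a,b]))
E
```

```text
10351 [ 83.  165.3] [ 23 110 121 112]
13113 [316.7 259.3] [253 187 129 140]
F [-3.6 -1.   4.8] p [562.  -67.   90.8] w 59.04408474398117 t 15.3
[(np.int32(452), array([320.4, 202.9]), array([312, 186,  19,  34], dtype=int32))]
35 [312.3 184.3] [27.6 28.5]
20 [312.2 185. ] [24.1 31.7]
10 [312.3 185.6] [21.2 32.9]
0 [312.6 186.4] [18.2 33.4]
-10 [309.8 187.1] [21.2 33.4]
wrist 35 [255. 214.] [123. 129.]
wrist 20 [255. 213.] [124. 129.]
wrist 0 [255. 178.] [123. 156.]
```

View pics/l5.png

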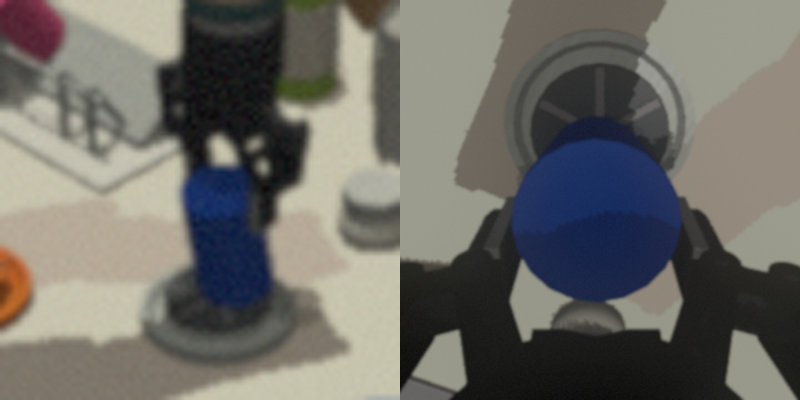

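The cup is nearly upright now, about 5° off and sitting slightly beyond the nozzle. I'll lift it, centre it over the nozzle and lower it onto the pad.

Emit:
move_arm(series=[[[0,0,-0.015],0],[[0,0,-0.027],0],[[0.008,0,-0.027],0],[[0.017,0,-0.027],0],[[0.017,0,-0.027],0]])

```text
clock: 15.98
eef_pos: [545.8, -75.4, 117.7]
tool_rot: [3.136, -0.013, -2.671]
force: [-0.3, -0.1, -1.3]
width: 58.6
```

```bash
python3 - <<'E'
from h import *
chk();tilt()
E
```

```text
7859 [110.7 179.7] [ 59 131 105  98]
12784 [316.8 261. ] [253 192 129 135]
F [-0.7  0.2 -1.7] p [546.5 -75.1 117.8] w 58.927798825187296 t 16.025
[(np.int32(451), array([316.8, 197.9]), array([307, 182,  20,  32], dtype=int32))]
35 [308.5 179.4] [28.1 29.1]
20 [308.4 180.1] [24.5 32.3]
10 [308.5 180.8] [21.6 33.4]
0 [308.8 181.5] [18.4 33.9]
-10 [306.1 182.3] [21.4 33.9]
```

Emit:
move_arm(series=[[[0.005,0,0.006],0],[[0.005,0,0.012],0],[[0.005,0,0.017],0],[[0.005,0,0.019],0],[[0.005,0,0.019],0]])

```text
clock: 16.7
eef_pos: [542.4, -76.9, 99.0]
tool_rot: [3.136, -0.011, -2.67]
force: [-0.3, 0.9, 1.9]
width: 59.0
```

Emit:
move_arm(series=[[[0,0,0],0],[[0,0,0],0],[[0,0,0],0],[[0,0,0],0],[[0,0,0],0]], claw=0.9)

```text
clock: 17.32
eef_pos: [542.4, -76.9, 99.0]
tool_rot: [3.136, -0.011, -2.67]
force: [0.5, 0.3, 0.3]
width: 76.6
```

```bash
cat >> h.py <<'E'
def top_c(z,amin=3000):
    s=read_state();w=get_image("wrist");c=cam("wrist",s)
    # closed-end disc: brighter part; use widest row of the blob as the disc centre row
    m,b=blobs(w,(105,80,15),(130,255,255),amin);R=Rm(s["tool_rot"])
    for a,p,bb in b:
        x,y,W,H=bb;rows=(m[y:y+H,x:x+W]>0).sum(1);wd=np.where(rows>=rows.max()-1)[0]
        r=y+H-W/2;q=(x+W/2,r);e=plane(c,q,z)
        print("disc",bb,"px",q,"wide rows",y+wd.min(),y+wd.max(),"world",e.round(1),"tool",(R.T@(e-s["eef_pos"])).round(1))
    print(s["eef_pos"],s["force"],s["width"]);return w
E
python3 - <<'E'
from h import *
top_c(125);tilt()
E
```

```text
disc [ 41 137 113 104] px (np.float64(97.5), np.float64(184.5)) wide rows 181 195 world [ 541.  -184.9  125. ] tool [ 50.6 -95.4 -26. ]
disc [261 194 115 157] px (np.float64(318.5), np.float64(293.5)) wide rows 296 307 world [547.9 -73.3 125. ] tool [ -6.2   0.9 -26.1]
[542.42852571 -76.88592045  99.00566341] [0.46584076 0.26049861 0.34117428] 76.63098964504367
[(np.int32(425), array([318.4, 204.5]), array([311, 187,  18,  33], dtype=int32))]
35 [307.4 184.8] [28.  28.8]
20 [307.4 185.5] [24.5 32. ]
10 [307.5 186.1] [21.6 33.2]
0 [307.7 186.9] [18.3 33.7]
-10 [305.  187.6] [21.3 33.8]
```

The cup stands upright on the pad (18x33, the upright size). Its centre is (548,-73), within 2 mm of the nozzle. I'll regrip it lower and centred.

Emit:
move_arm(series=[[[-0.003,0.0005,0.0],0],[[-0.006,0.001,0.005],0],[[-0.006,0.001,0.015],0],[[-0.006,0.001,0.02],0],[[-0.006,0.001,0.02],0]], claw=1)

```text
clock: 18.05
eef_pos: [546.4, -73.3, 78.2]
tool_rot: [3.135, -0.013, -2.67]
force: [0.9, 0.3, 0.3]
width: 85.6
```

Emit:
move_arm(series=[[[0,0,0],0],[[0,0,0],0],[[0,0,0],0],[[0,0,0],0],[[0,0,0],0]], claw=0)

```text
clock: 18.68
eef_pos: [546.5, -73.4, 78.3]
tool_rot: [3.135, -0.013, -2.67]
force: [-0.7, -0.2, 2.7]
width: 59.6
```

```bash
python3 - <<'E'
from h import *
top_c(125);tilt()
E
```

```text
disc [ 12 133 125 113] px (np.float64(74.5), np.float64(183.5)) wide rows 185 192 world [ 535.9 -176.6  125. ] tool [ 56.8 -86.8 -46.5]
disc [248 195 139 197] px (np.float64(317.5), np.float64(322.5)) wide rows 313 320 world [551.6 -70.8 125. ] tool [ -5.2   0.3 -46.7]
[546.45536607 -73.39518236  78.32062295] [-0.68460521 -0.2225908   2.69208714] 59.6187481004243
[(np.int32(397), array([317.4, 204.7]), array([310, 187,  18,  33], dtype=int32))]
35 [308.4 189.3] [27.8 28.4]
20 [308.3 189.9] [24.2 31.6]
10 [308.4 190.5] [21.3 32.9]
0 [308.7 191.3] [18.2 33.4]
-10 [306. 192.] [21.1 33.5]
```

Emit:
move_arm(series=[[[0,0,0.003],0],[[0,0,0.006],0],[[0,0,0.009],0],[[0,0,0.012],0],[[0,0,0.014],0]])

```text
clock: 19.4
eef_pos: [546.9, -73.2, 66.4]
tool_rot: [3.136, -0.012, -2.67]
force: [-6.8, 1.2, 37.4]
width: 60.0
```

Emit:
move_arm(series=[[[0,0,0.0015],0],[[0,0,0.0015],0],[[0,0,0.0015],0],[[0,0,0.0015],0],[[0,0,0.0015],0]])

```text
clock: 20.02
eef_pos: [546.8, -73.3, 66.6]
tool_rot: [3.136, -0.011, -2.67]
force: [-4.3, 0.2, 20.6]
width: 59.8
```

```bash
python3 - <<'E'
from h import *
top_c(113);tilt()
E
```

```text
disc [  0 134 129 119] px (np.float64(64.5), np.float64(188.5)) wide rows 191 202 world [ 539.8 -179.4  113. ] tool [ 54.9 -91.2 -46.3]
disc [248 195 139 197] px (np.float64(317.5), np.float64(322.5)) wide rows 314 319 world [552.  -70.5 113. ] tool [ -5.4   0.3 -46.5]
[546.76749078 -73.27184263  66.56116342] [-4.28919224  0.15566596 20.63838033] 59.79472510308287
[(np.int32(395), array([317.5, 207.4]), array([310, 190,  19,  33], dtype=int32))]
35 [308.6 192.1] [27.6 28.2]
20 [308.5 192.8] [24.1 31.4]
10 [308.6 193.4] [21.2 32.7]
0 [308.8 194.1] [18.1 33.3]
-10 [306.2 194.8] [21.  33.4]
```

Emit:
move_arm(series=[[[0,0,0.001],0],[[0,0,0.001],0],[[0,0,0.001],0],[[0,0,0.001],0],[[0,0,0.001],0]])

```text
clock: 20.75
eef_pos: [546.7, -73.3, 66.6]
tool_rot: [3.136, -0.011, -2.67]
force: [-3.7, 0.7, 14.5]
width: 60.0
```

Emit:
move_arm(series=[[[0,0,0.0015],0],[[0,0,0.0015],0],[[0,0,0.0015],0],[[0,0,0.0015],0],[[0,0,0.0015],0]])

```text
clock: 21.38
eef_pos: [546.7, -73.2, 66.6]
tool_rot: [3.137, -0.011, -2.67]
force: [-4.9, -0.1, 18.1]
width: 59.7
```

Pad fully down: travel 11.7 mm, then a hard stop at 37 N, held about 2 s at 14–20 N with the cup upright. Now on to the blue coaster.

Emit:
move_arm(series=[[[0,0,-0.01],0],[[0,0,-0.03],0],[[0,0,-0.05],0],[[0.004,-0.03,-0.06],0],[[0.008,-0.07,-0.06],0]])

```text
clock: 22.0
eef_pos: [572.8, -138.5, 126.7]
tool_rot: [3.136, -0.01, -2.668]
force: [0.4, -0.6, -2.2]
width: 59.7
```

Emit:
move_arm(series=[[[0,0,0],0]])

```text
clock: 22.12
eef_pos: [573.2, -143.0, 126.0]
tool_rot: [3.139, -0.01, -2.673]
force: [-0.4, 0.7, -1.3]
width: 59.8
```

Emit:
move_arm(series=[[[0.005,-0.04,0],0],[[0.009,-0.08,0],0],[[0.013,-0.11,0.01],0],[[0.013,-0.122,0.02],0],[[0.013,-0.122,0.03],0]])

```text
clock: 22.75
eef_pos: [616.0, -256.9, 94.4]
tool_rot: [3.137, -0.011, -2.673]
force: [-1.2, -0.1, -1.7]
width: 59.6
```

```bash
python3 - <<'E'
from h import *
w=top_c(145);s=read_state();print(s["tool_rot"])
im=get_image("side")
print(blobs(im,(105,100,30),(125,255,255),50)[1])
a=cv2.resize(im[180:290,300:410],(400,400),interpolation=cv2.INTER_CUBIC)
cv2.imwrite("pics/l6.png",np.hstack([a,cv2.resize(w[100:400,170:470],(400,400))]))
E
```

```text
disc [248 157 139 234] px (np.float64(317.5), np.float64(321.5)) wide rows 314 320 world [ 617.4 -256.1  145. ] tool [ -1.1   0.3 -50.6]
[ 615.99286528 -256.89516229   94.42985856] [-1.21772429 -0.12722694 -1.65251993] 59.60966433866418
[ 3.13493017 -0.01239441 -2.67174292]
[(np.int32(848), array([356.7, 238.6]), array([343, 210,  29,  50], dtype=int32))]
```

Emit:
move_arm(series=[[[-0.001,0,0.012],0],[[-0.001,0,0.024],0],[[-0.001,0,0.032],0],[[-0.001,0,0.036],0],[[-0.001,0,0.038],0]])

```text
clock: 23.48
eef_pos: [615.4, -254.6, 55.6]
tool_rot: [3.135, -0.012, -2.671]
force: [-0.4, 0.1, -2.0]
width: 59.7
```

Emit:
move_arm(series=[[[0,0,0.0005],0],[[0,0,0.001],0],[[0,0,0.0015],0],[[0,0,0.002],0]])

```text
clock: 23.98
eef_pos: [615.7, -254.7, 54.8]
tool_rot: [3.135, -0.012, -2.671]
force: [-2.5, 0.9, 7.7]
width: 59.8
```

Emit:
move_arm(series=[[[0,0,-0.0005],0],[[0,0,-0.0005],0],[[0,0,-0.0005],0],[[0,0,-0.0005],0],[[0,0,-0.0005],0]], claw=1)

```text
clock: 24.6
eef_pos: [615.7, -254.7, 55.1]
tool_rot: [3.135, -0.012, -2.671]
force: [-0.5, -0.1, 0.4]
width: 85.5
```

Emit:
move_arm(series=[[[0,0,-0.02],0],[[0,0,-0.05],0],[[0,0,-0.09],0],[[0,0,-0.13],0],[[0,0,-0.16],0]])

```text
clock: 25.22
eef_pos: [618.6, -254.9, 218.9]
tool_rot: [3.138, -0.009, -2.671]
force: [-0.2, -0.2, -0.8]
width: 85.7
```

Emit:
move_arm(series=[[[0.04,0,0],0],[[0.08,0,0],0],[[0.1,0,0],0],[[0.1,0,0],0]])

```text
clock: 25.72
eef_pos: [529.0, -301.3, 220.8]
tool_rot: [3.139, -0.009, -2.674]
force: [0.6, 0.0, -0.4]
width: 85.7
```

```bash
python3 - <<'E'
from h import *
t=get_image("top");s=get_image("side");print(read_state()["eef_pos"],read_state()["clock"])
c=cam("top")
for a,p,b in blobs(t,(105,130,40),(125,255,255),60)[1]:print(a,p,b,plane(c,p,101).round(1),plane(c,p,6).round(1))
cv2.imwrite("pics/f.png",np.vstack([cv2.resize(t[90:290,180:520],(800,300)) if 0 else cv2.resize(t[100:270,180:520],(600,300)),cv2.resize(s[110:290,220:500],(600,300),interpolation=cv2.INTER_CUBIC)]))
E
```

```text
[ 531.20429369 -299.23354447  220.25517294] 25.825
873 [412.3 172.1] [396 157  34  32] [ 610.5 -236.4  101. ] [ 621.1 -258.5    6. ]
```

View pics/f.png

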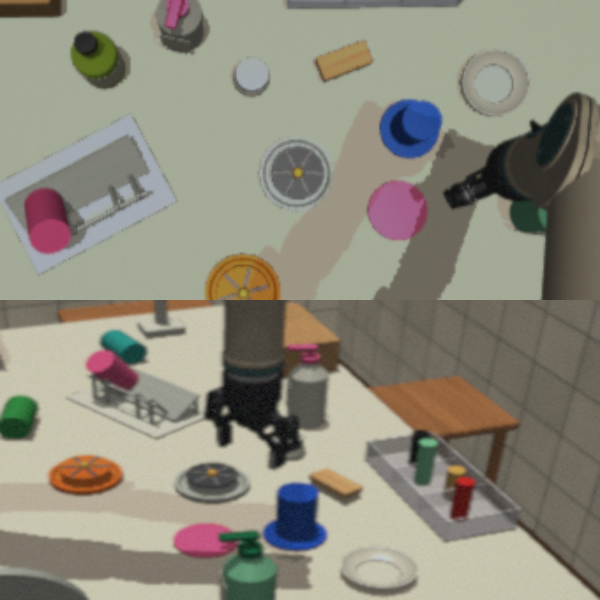

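The blue tumbler stands upright and centred on the blue coaster. Pink is still in the rack and everything else is in place. Handing in.

```bash
python3 -c "
from cell import *
print(finish_job())"
```

```text
the job is handed in; nothing more can be done
None
```

The blue tumbler was pressed on the rinser and now stands upright, mouth down, on the blue coaster. I let go of it and handed the job in at about 26 s.

- **Getting it upright:** The tool can only point down, so the cup came out of the rack still leaning 35°. Rolling it upright on the bare counter failed because the rim slid. Trying it against the blue coaster's edge also failed, because the rim rode up over it. That means the leaning cup touched the counter and the blue coaster briefly before rinsing. Hooking the rim on the rinser's nozzle worked. I then let it settle square on the pad and regripped it upright.
- **Pressing:** The pad went down 11.7 mm to a hard stop at 37 N. I held it there for about 2 s at 14–20 N, above the 10.5 N the spring needs. During the hold the side view showed the cup upright. I judged the pad's travel from the tool height and force, as its joint can't be read directly.
- **Setting down:** The cup touched the coaster with about 9 N and was then released. Tool readings put it about 3 mm off the coaster's centre, with 18 mm to spare.
- **Last pictures:** The cup is upright and wholly on the blue coaster. The pink tumbler is still in the rack, the pink coaster is empty, and the other objects in view look unmoved. The mint bottle was partly hidden by the arm in the top view, but the side view shows it standing.
- **Disagreements:** Camera views differed by up to about 7 mm at first, and looking again from closer settled that. While rolling the cup, the wrist camera's outline did not show the tilt, so I relied on the side view.

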